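Dispense one bottle cap and stage it at the open bottle

TASK

Press the red plunger of the cap dispenser all the way down once and let it come back up, so that a single blue cap comes out into the track. Then push that cap sideways along the track, without picking it up, up to the stop at the end nearest the bottle that has no cap. Dispense no second cap, leave the bottles and everything else on the bench where they are, and finish clear of everything.

Things in the scene. Friction and masses are not known exactly. Their poses are not given: they have to be found in the camera images.
- dispenser: White cap dispenser fixed to the bench. Origin on the bench under the centre of the cap magazine; z up; +x is the way caps come out (away from the robot), +y its left. Magazine: x, y within +-23 mm, 62 mm high with its caps. Housing behind it: x -102 to -24 mm, 50 mm wide, 60 mm high. Red plunger at x -62 mm. Track for the cap along y, centre line x 62 mm (see landing)
- plunger (a joint): how far the red plunger is pressed: 0 up, 0.024 m fully down. A spring returns it: about 2 N to start, 6 N fully down. It drives a pusher 2.6 times as far, which slides the lowest cap out to the middle of the track and withdraws only when the plunger is let up. Each full press puts out one more cap
- plunger_top (a point): centre of the top of the red plunger head, a disc 32 mm across; 102 mm above the bench when up, 78 mm when fully down. It moves with the plunger
- landing (a point): point on the 8 mm high deck at mid-track where the ejected cap comes to lie (centre within a few mm). The track is a groove 37 mm wide along the dispenser's y, 102 mm to either side of here, between rails whose tops are 14 mm above the bench; an end stop, top 17 mm above the bench, closes each end, a yellow pad before it
- bay_left (a point): point on the deck where the centre of a cap lies when it touches the left (+y) end stop of the track
- bay_right (a point): the same at the right (-y) end stop of the track
- cap1_center (a point): centre of the lowest blue cap in the stack, which the first press puts out: ribbed disc 34 mm across, 18 mm high, about 18 g, loose. On the deck its centre is 17 mm and its top 26 mm above the bench, so fingertips 15 to 20 mm above the bench clear the rails and still push it
- cap2_center (a point): centre of the second blue cap in the stack, like the first; it drops to the bottom after the first is out and must stay in the magazine
- open_bottle: white plastic bottle 46 mm across with NO cap: bare 27 mm neck with a dark open mouth, 67 mm tall. Loose, 90 g. It stands off one end of the track, left or right at random. Origin at the centre of its underside
- capped_bottle: the same white bottle, but with a blue cap on, 72 mm tall. Loose. It stands off the other end of the track. Origin at the centre of its underside
- vial: amber vial with a green cap, 30 mm across, 55 mm tall, loose, standing some 80 mm beyond the track. Origin at the centre of its underside
- tip_box: blue box of tips with a clear lid, 85 x 125 x 75 mm, loose, to the robot's right. Origin at the centre of its underside
- beaker: glass beaker, 68 mm across, 85 mm tall, loose, to the left. Origin at the centre of its underside
- timer: flat white timer, 60 x 65 x 18 mm, loose, to the left. Origin at the centre of its underside
- pipette: grey pipette lying on the bench, 240 mm long, 26 mm high, loose, to the right. Origin on the bench under its middle
- cap1: the same lowest cap; origin at the centre of its underside
Things that resemble listed ones, but are neither listed nor needed, are in the scene too. Leave any pink, turquoise or yellow look-alike of the open_bottle alone.

How it is judged:
By the outcome, as a careful person would: the job done as asked, in the order asked, and still so for the second after the job is handed in, with the robot touching nothing.
It also fails if it takes over 40 s, if anything falls off the work surface, if the arm or the gripper's body presses on something with over 40 N, if the wrist force passes 120 N, or if a joint passes its speed limit or range.

ROBOT

A 6-joint arm with a two-finger parallel gripper is mounted at the origin on the work surface. World frame = base frame: x ahead of the robot, y to its left, z up, the work surface at z = 0. Lengths are in m, angles in degrees, forces in N, time in s.
With the tool pointing down it reaches from about 0.425 to 0.925 m from the base axis. Payload 12.5 kg.
Tool frame: the origin (TCP) lies at the very end of the fingers, on their centre line; the grasp point (between the pads) lies 19 mm behind it; x points along the fingers, y is the direction in which the jaws open and shut, and the axes are right-handed (so a half turn about x gives the same grasp; the last joint's range is limited). The gripper opens to 85 mm and grips with 20 to 120 N. Pads are 22 mm wide; open, the fingers measure 114 mm over their backs; the gripper's body (76 mm by 85 mm) begins 54 mm behind the grasp point. The pads swing forward as they close: fully open they stand 13 mm farther back than shut.
Start: joints at [63.621, 28.126, 89.318, -0, 62.55, -6.05], TCP at [0.217, 0.586, 0.231] pointing down, gripper open.
Joint ranges: [-177.58, 177.58], [-47.91, 125.51], [2.72, 160], [-65.01, 245.01], [3.68, 167.84], [-153.87, 153.87]. Speed limits (degrees/s): [127.2, 127.2, 159.86, 180, 180, 180].

INTERFACE

Orientations are given as a 3x3 rotation matrix whose columns are the frame's x, y, z axes.
In Python, from station import * gives the robot as it stands. The module is installed in compiled form; this text tells all that it offers.
- The arm moves only by the shell command python3 -m handwheel 'ROWS'. ROWS is text: rows parted by semicolons, each of 7 numbers parted by spaces: the shift along the world's x, y, z in mm, then the turn, a rotation vector about the world's x, y, z in degrees, then the opening, from -1 (shut) to 1 (fully open). A call has exactly 5 rows; each row shifts and turns the pose as measured when the row begins; what a row does not reach is not made up. A row lasts 1/12 s, in which the tool goes at most 41.7 mm and 7.16 degrees, less where a joint would pass 70% of its speed; a pose out of reach is approached as far as the arm can. A call with a gripper value outside its range is refused whole. The fingers move at their own pace and stop on an object; the grip force is fixed at half the most. Time passes only in rows, so rows that do not move let the fingers close, or fill a call up. It gives the time, the measured TCP pose, the force and the opening at its end, in the units of the state.
- sense(): the state, without advancing time (a new reading comes with each control period).
- get_image(name): name is "scene" or "top"; returns a dict with "img" (400x640x3 uint8, red, green, blue), "K" (3x3 intrinsics, pixels), "D" ([k1, k2, p1, p2, k3] as OpenCV has them; the pictures are not rectified), "R" (3x3) and "t" (3): a world point X has camera coordinates R X + t. Camera axes: x right, y down, z forward; pixel columns grow to the right and rows downward; lengths in m; the calibration is good to about 2 mm. A picture is of the moment at which its call begins. There is no depth.
- close_job(): hands the job in, once; it reports no verdict.
The state is a dict: "clock": time; "joint_positions": joint angles; "joint_velocities": joint speeds; "effort": joint torques, N m; "eef_pos": TCP position; "tool_rot": TCP orientation; "contact_force": force on the tool from outside, world axes, zero at the start; "torque": the same for the moment, N m; "opening": finger opening in m.
Only numpy, scipy, OpenCV 4.12 (cv2) and the standard library are available. Lean on these libraries where they do the work, as an engineer would, in place of code of your own. Each camera call takes 0.05 s, during which the arm holds its last target.

## Working session

There is one attempt and no reset: what is moved stays moved. The work goes in short steps, Python scripts to look and compute and a shell command to move; the robot and the scene stay as the last step left them, time stands still between calls to the robot, and variables do not carry over. Pictures are saved under pics/ and viewed, and the job is handed in when it is done.

```bash
mkdir -p pics
cat > h.py <<'E'
from station import *
import numpy as np, cv2
def save(n,f):
    d=get_image(n); cv2.imwrite(f,d["img"][:,:,::-1]); return d
def ray(d,u,v,z):
    p=cv2.undistortPoints(np.array([[[u,v]]],float),np.array(d["K"]),np.array(d["D"]))[0,0]
    R=np.array(d["R"]);t=np.array(d["t"]);c=-R.T@t;w=R.T@np.array([p[0],p[1],1])
    return c+w*(z-c[2])/w[2]
def proj(d,X):
    return cv2.projectPoints(np.array([X],float),cv2.Rodrigues(np.array(d["R"]))[0],np.array(d["t"],float),np.array(d["K"]),np.array(d["D"]))[0][0,0]
E
python3 - <<'E'
from h import *
for n in("scene","top"):
    d=save(n,f"pics/{n}0.png"); R=np.array(d["R"]);print(n,-R.T@d["t"],R.round(2).tolist())
s=sense();print(s["clock"],s["eef_pos"],np.round(s["tool_rot"],3).tolist(),s["opening"],s["contact_force"])
E
```

```text
scene [1.16527978 0.39608112 0.96227868] [[-0.57, 0.82, -0.01], [0.64, 0.44, -0.63], [-0.52, -0.36, -0.77]]
top [ 0.39015856 -0.02341092  1.36715002] [[0.02, -1.0, -0.02], [-0.99, -0.02, -0.14], [0.14, 0.02, -0.99]]
0.1 [0.21701193 0.58590466 0.23076342] [[-0.0, 0.347, 0.938], [-0.001, 0.938, -0.347], [-1.0, -0.001, -0.0]] 0.08553482022373543 [0.40192107 0.4412862  0.3191011 ]
```

View pics/scene0.png

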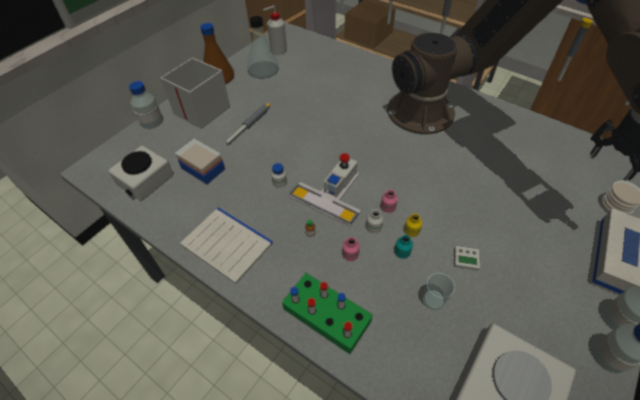

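View pics/top0.png

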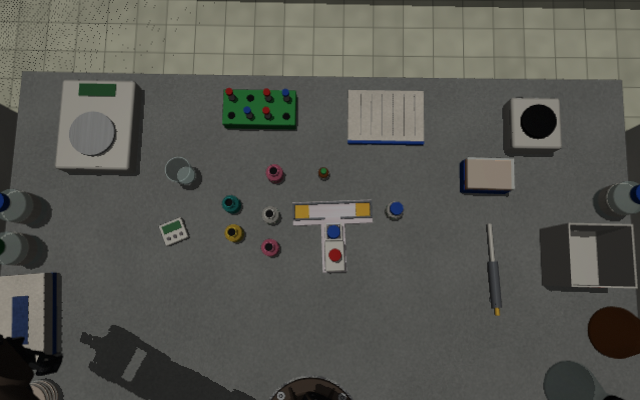

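The top view shows the red plunger at (335,256), the magazine cap at (334,231), and the track from (294,213) to (372,211). The capped bottle is at (396,210). Candidates for the open bottle are:
- white (271,214)
- pink (275,173) and (270,247)
- turquoise (231,204)
- yellow (234,233)

By the description it is the white one, at the track's left (+y) end. I'll check that in a close crop.

Run:
```python
from h import *
d=get_image("top"); im=d["img"][:,:,::-1].copy()
cv2.imwrite("pics/crop0.png",cv2.resize(im[155:285,215:415],None,fx=4,fy=4,interpolation=cv2.INTER_CUBIC))
s=get_image("scene"); im2=s["img"][:,:,::-1].copy()
cv2.imwrite("pics/crop1.png",cv2.resize(im2[140:270,260:440],None,fx=4,fy=4,interpolation=cv2.INTER_CUBIC))
def blobs(im,name,lo,hi,box):
    h=cv2.cvtColor(im,cv2.COLOR_BGR2HSV); m=cv2.inRange(h,lo,hi)
    n,l,st,c=cv2.connectedComponentsWithStats(m)
    for i in range(1,n):
        if st[i,4]>15 and box[0]<c[i][0]<box[1] and box[2]<c[i][1]<box[3]: print(name,c[i].round(1),st[i])
    
blobs(im,"red",(0,150,80),(6,255,255),(300,370,240,280))
blobs(im,"red2",(174,150,80),(180,255,255),(300,370,240,280))
blobs(im,"yel",(15,120,80),(32,255,255),(280,390,195,225))
blobs(im,"blue",(100,120,40),(125,255,255),(280,420,195,275))
blobs(im2,"s red",(0,150,80),(6,255,255),(320,370,140,180))
blobs(im2,"s yel",(15,120,80),(32,255,255),(280,370,180,225))
```

```text
red [334.6 254.7] [329 249  12  12 113]
yel [362.5 209. ] [356 203  14  13 182]
yel [301.4 211.1] [295 205  14  14 180]
blue [396.1 208.1] [390 202  13  13 136]
blue [333.3 231.6] [327 225  13  14 136]
s red [344.2 157.3] [340 154   9   8  60]
s yel [299.8 191.9] [293 187  15  11 108]
s yel [347.  214.5] [340 209  15  12 115]
```

View pics/crop0.png

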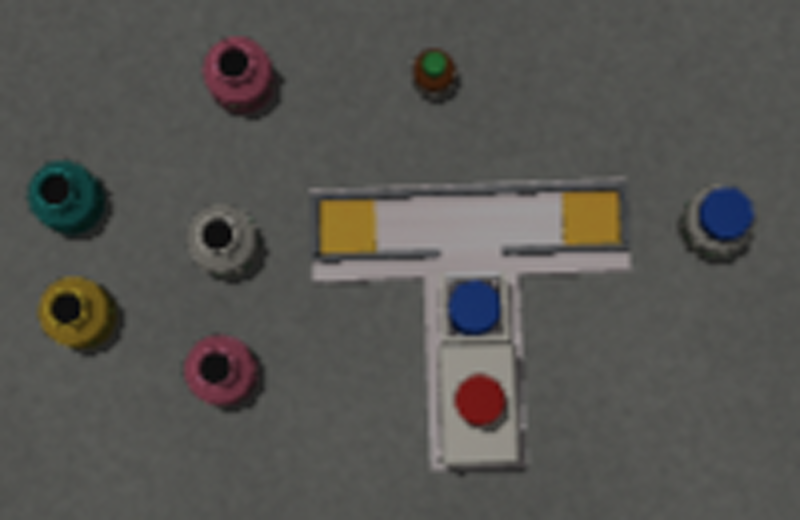

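View pics/crop1.png

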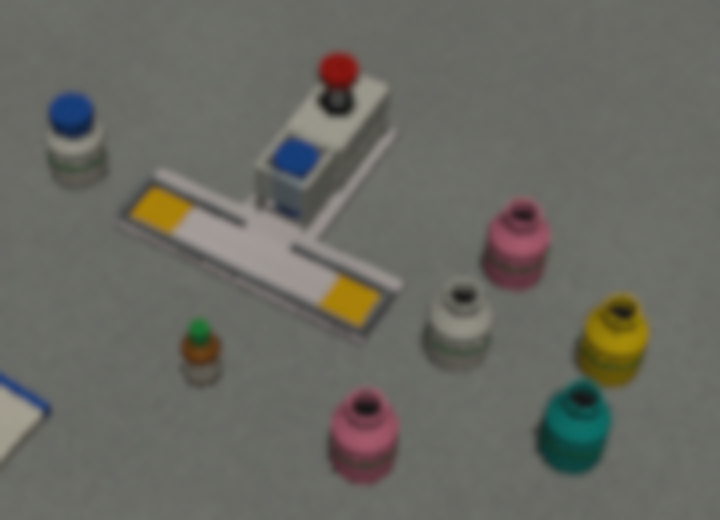

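The crop confirms it: the white bottle with the dark bare mouth (271,214) stands off the track's left end, beside yellow pad (301,211). So the target is bay_left. Next I compute positions.

Run:
```python
from h import *
d=get_image("top"); s=get_image("scene")
P=lambda u,v,z:ray(d,u,v,z)
L=P(301.4,211.1,.008);Rr=P(362.5,209.0,.008);pl=P(334.6,254.7,.102);mg=P(333.3,231.6,.062)
print("top padL",L,"padR",Rr,"mid",(L+Rr)/2,"plung",pl,"mag",mg)
L2=ray(s,347,214.5,.008);R2=ray(s,299.8,191.9,.008)
print("scene padL",L2,"padR",R2,"mid",(L2+R2)/2,"plung",ray(s,344.2,156.5,.100))
for a,b in((L,Rr),(L2,R2)):
    v=a-b; print("yaw",np.degrees(np.arctan2(-v[0],v[1])),np.linalg.norm(v))
v=(mg-pl);print("yaw ax",np.degrees(np.arctan2(v[1],v[0])),np.linalg.norm(v[:2]))
print("open bottle",P(269.5,213.5,.067),"capped",P(396.1,208.1,.072))
```

```text
top padL [0.55718915 0.03660785 0.008     ] padR [ 0.56604978 -0.12978965  0.008     ] mid [ 0.56161947 -0.0465909   0.008     ] plung [ 0.43715365 -0.05343116  0.102     ] mag [ 0.49836615 -0.05012441  0.062     ]
scene padL [0.55662604 0.0364805  0.008     ] padR [ 0.56587007 -0.12966751  0.008     ] mid [ 0.56124805 -0.04659351  0.008     ] plung [ 0.43959567 -0.05236163  0.1       ]
yaw 3.0481079528393717 0.16663324505107407
yaw 3.1845005621232487 0.1664049717019652
yaw ax 3.0921605643771892 0.061301752855035425
open bottle [0.54208387 0.11716702 0.067     ] capped [ 0.56173593 -0.21169415  0.072     ]
```

```bash
python3 -m handwheel '22 -32 0 0 0 4.7 -1;22 -32 0 0 0 4.7 -1;22 -32 0 0 0 4.7 -1;22 -32 0 0 0 4.7 -1;22 -32 0 0 0 4.7 -1'; python3 -m handwheel '22 -33 0 0 0 0 -1;22 -33 0 0 0 0 -1;22 -33 0 0 0 0 -1;22 -33 0 0 0 0 -1;22 -33 0 0 0 0 -1'
```

```text
clock: 0.72
eef_pos: [0.3257, 0.4249, 0.2298]
tool_rot: [[-0.001, -0.079, 0.997], [0.001, 0.997, 0.079], [-1.0, 0.001, -0.001]]
contact_force: [0.2, 0.8, 0.7]
opening: 0.0256
clock: 1.13
eef_pos: [0.4389, 0.2514, 0.2305]
tool_rot: [[0.0, -0.087, 0.996], [0.001, 0.996, 0.087], [-1.0, 0.001, 0.001]]
contact_force: [1.4, 0.7, -0.1]
opening: 0.0
```

```bash
python3 -m handwheel '0 -38 0 0 0 -0.4 -1;0 -38 0 0 0 -0.4 -1;0 -38 0 0 0 -0.4 -1;0 -38 0 0 0 -0.4 -1;0 -38 0 0 0 -0.4 -1'; python3 -m handwheel '0 -38 -10 0 0 0 -1;0 -37 -20 0 0 0 -1;0 -25 -20 0 0 0 -1;0 -10 -20 0 0 0 -1;0 0 -20 0 0 0 -1'
```

```text
clock: 1.55
eef_pos: [0.4418, 0.0524, 0.2305]
tool_rot: [[0.004, -0.05, 0.999], [0.002, 0.999, 0.05], [-1.0, 0.002, 0.004]]
contact_force: [0.1, -0.1, 0.9]
opening: 0.0002
clock: 1.97
eef_pos: [0.4429, -0.0683, 0.1429]
tool_rot: [[0.016, -0.044, 0.999], [-0.002, 0.999, 0.044], [-1.0, -0.003, 0.016]]
contact_force: [-0.2, -0.7, -0.6]
opening: 0.0001
```

```bash
python3 -m handwheel '-3 10 0 0 0.9 0.3 -1;-2 5 0 0 0 0 -1;0 0 0 0 0 0 -1;0 0 0 0 0 0 -1;0 0 0 0 0 0 -1'
python3 - <<'E'
from h import *
for n,b in(("scene",(140,240,270,390)),("top",(190,290,280,400))):
    d=get_image(n);cv2.imwrite(f"pics/pre_{n}.png",cv2.resize(d["img"][b[0]:b[1],b[2]:b[3],::-1],None,fx=5,fy=5,interpolation=cv2.INTER_CUBIC))
print(sense()["eef_pos"])
E
```

```text
clock: 2.38
eef_pos: [0.4367, -0.0516, 0.1423]
tool_rot: [[-0.005, -0.049, 0.999], [-0.001, 0.999, 0.049], [-1.0, -0.001, -0.005]]
contact_force: [-0.1, -1.1, -0.2]
opening: 0.0
[ 0.4367011  -0.05182212  0.14222344]
```

View pics/pre_scene.png

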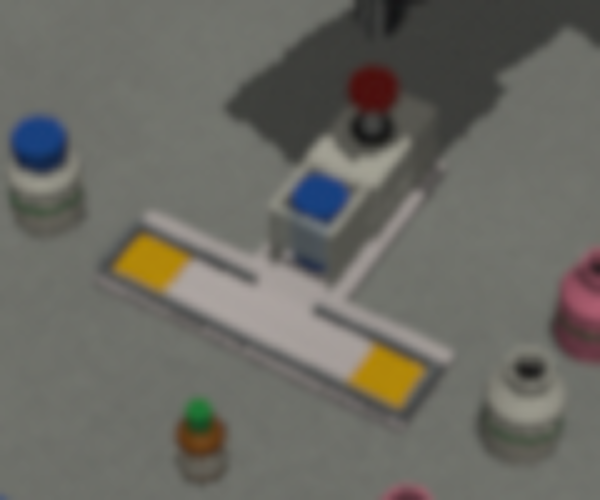

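The shut fingers hang straight above the plunger head (crop 375,85), the lane is empty, and the blue cap is visible low in the magazine. I'll descend now.

```bash
python3 -m handwheel '0 -1 -10 0 0 -0.2 -1;0 0 -10 0 0 0 -1;0 0 -8 0 0 0 -1;0 0 -5 0 0 0 -1;0 0 -3 0 0 0 -1'; python3 -m handwheel '0 0 -4 0 0 0 -1;0 0 -4 0 0 0 -1;0 0 -4 0 0 0 -1;0 0 -4 0 0 0 -1;0 0 -3 0 0 0 -1'
```

```text
clock: 2.9
eef_pos: [0.4384, -0.0525, 0.1076]
tool_rot: [[0.002, -0.047, 0.999], [-0.003, 0.999, 0.047], [-1.0, -0.003, 0.002]]
contact_force: [-0.2, -1.1, -0.8]
opening: 0.0002
clock: 3.32
eef_pos: [0.4386, -0.0525, 0.0878]
tool_rot: [[0.003, -0.047, 0.999], [-0.003, 0.999, 0.047], [-1.0, -0.003, 0.003]]
contact_force: [-0.7, 0.4, 4.7]
opening: -0.0
```

```bash
python3 -m handwheel '0 0 -3 0 0 0 -1;0 0 -3 0 0 0 -1;0 0 -3 0 0 0 -1;0 0 -2 0 0 0 -1;0 0 -1 0 0 0 -1'
```

```text
clock: 3.73
eef_pos: [0.4387, -0.0525, 0.0776]
tool_rot: [[0.005, -0.047, 0.999], [-0.004, 0.999, 0.047], [-1.0, -0.004, 0.005]]
contact_force: [-8.7, 0.6, 39.4]
opening: -0.0001
```

```bash
python3 - <<'E'
from h import *
d=get_image("scene");cv2.imwrite("pics/down_scene.png",cv2.resize(d["img"][140:240,270:390,::-1],None,fx=5,fy=5,interpolation=cv2.INTER_CUBIC))
E
python3 -m handwheel '0 0 4 0 0 0 -1;0 0 6 0 0 0 -1;0 0 6 0 0 0 -1;0 0 8 0 0 0 -1;0 0 10 0 0 0 -1'; python3 -m handwheel '0 0 20 0 0 0 -1;0 0 15 0 0 0 -1;0 0 10 0 0 0 -1;0 0 0 0 0 0 -1;0 0 0 0 0 0 -1'
python3 - <<'E'
from h import *
d=get_image("scene");cv2.imwrite("pics/up_scene.png",cv2.resize(d["img"][140:240,270:390,::-1],None,fx=5,fy=5,interpolation=cv2.INTER_CUBIC))
cv2.imwrite("pics/up_full.png",d["img"][:,:,::-1])
d=get_image("top");im=d["img"][:,:,::-1].copy();cv2.imwrite("pics/up_top.png",cv2.resize(im[190:290,280:400],None,fx=5,fy=5,interpolation=cv2.INTER_CUBIC))
m=cv2.inRange(cv2.cvtColor(im,cv2.COLOR_BGR2HSV),(100,120,40),(125,255,255))
n,l,st,c=cv2.connectedComponentsWithStats(m)
for i in range(1,n):
    if st[i,4]>15 and 280<c[i][0]<420 and 190<c[i][1]<250: print(c[i],st[i],ray(d,*c[i],.026))
E
```

```text
clock: 4.2
eef_pos: [0.4384, -0.0525, 0.1129]
tool_rot: [[0.005, -0.047, 0.999], [-0.004, 0.999, 0.047], [-1.0, -0.004, 0.005]]
contact_force: [0.2, -0.5, 1.1]
opening: -0.0003
clock: 4.62
eef_pos: [0.4388, -0.0526, 0.1624]
tool_rot: [[0.007, -0.047, 0.999], [-0.004, 0.999, 0.047], [-1.0, -0.004, 0.007]]
contact_force: [0.0, -0.1, -1.0]
opening: 0.0005
[332.05932203 209.13559322] [327 203  12  13 118] [ 0.56183577 -0.04661027  0.026     ]
[396.09558824 208.05147059] [390 202  13  13 136] [ 0.56796106 -0.21836996  0.026     ]
```

View pics/down_scene.png

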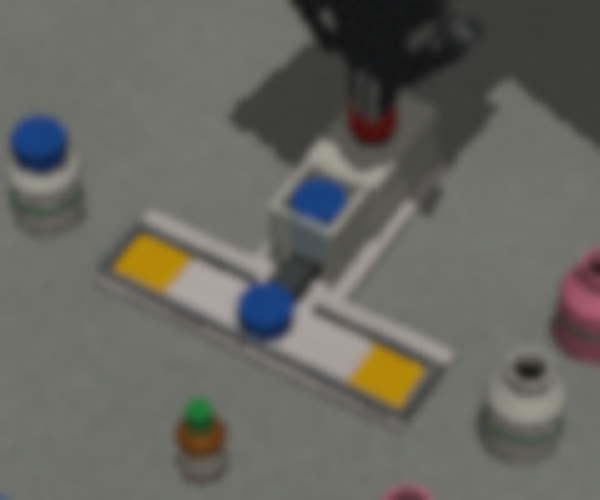

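View pics/up_scene.png

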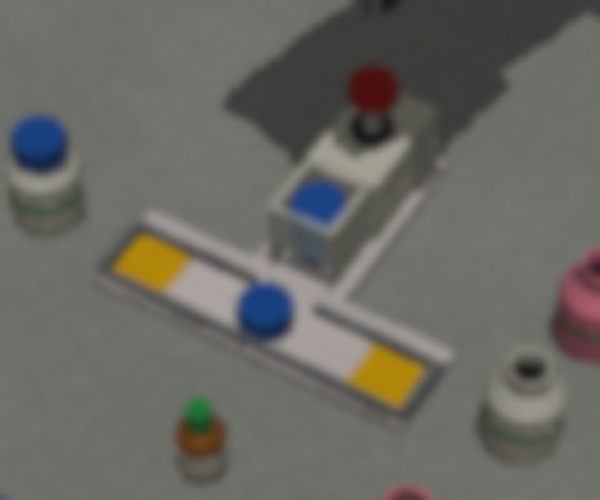

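View pics/up_top.png

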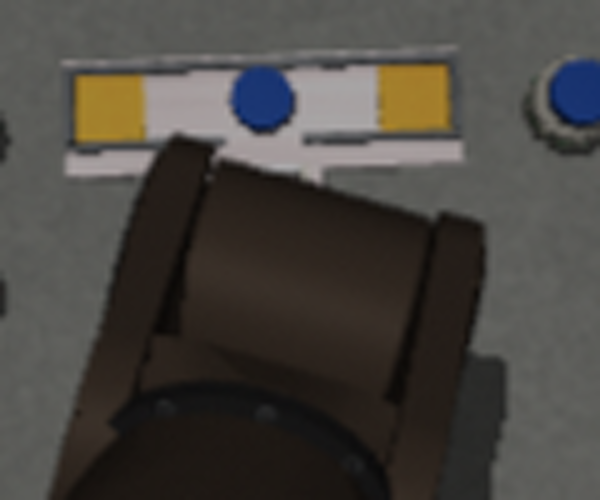

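Red is back up at crop (372,88). One cap lies mid-track at (0.562,-0.047), and the magazine still holds the rest. Next I move behind the cap on its right side.

```bash
python3 -m handwheel '25 -11 0 0 0 0 -1;30 -13 0 0 0 0 -1;30 -13 0 0 0 0 -1;20 -9 0 0 0 0 -1;10 -4 0 0 0 0 -1'; python3 -m handwheel '0 0 0 0 0 0.4 -1;0 0 -10 0 0 0 -1;0 0 -15 0 0 0 -1;0 0 -15 0 0 0 -1;0 0 -10 0 0 0 -1'
```

```text
clock: 5.13
eef_pos: [0.5543, -0.1032, 0.1577]
tool_rot: [[-0.002, -0.048, 0.999], [-0.001, 0.999, 0.048], [-1.0, -0.001, -0.002]]
contact_force: [-0.8, -0.1, -0.8]
opening: 0.0002
clock: 5.55
eef_pos: [0.5528, -0.1028, 0.1019]
tool_rot: [[-0.005, -0.056, 0.998], [-0.0, 0.998, 0.056], [-1.0, -0.0, -0.005]]
contact_force: [0.1, 0.8, -0.2]
opening: -0.0001
```

```bash
python3 -m handwheel '8 -3 -8 0 0 0 -1;4 -1 -12 0 0 0 -1;0 0 -15 0 0 0 -1;0 0 -13 0 0 0 -1;0 0 -5 0 0 0 -1'
python3 - <<'E'
from h import *
d=get_image("scene");cv2.imwrite("pics/behind.png",cv2.resize(d["img"][140:240,270:390,::-1],None,fx=5,fy=5,interpolation=cv2.INTER_CUBIC))
E
```

```text
clock: 5.97
eef_pos: [0.5626, -0.1056, 0.0415]
tool_rot: [[-0.01, -0.057, 0.998], [0.001, 0.998, 0.057], [-1.0, 0.002, -0.01]]
contact_force: [0.0, 0.2, -0.1]
opening: 0.0001
```

View pics/behind.png

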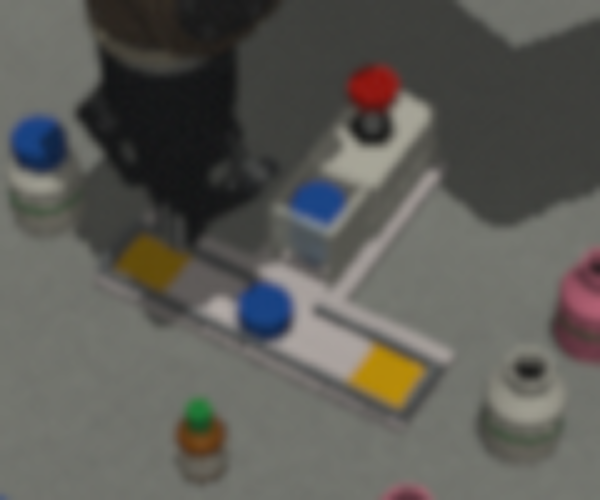

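The shut fingertips are behind the cap on its right, over the right yellow pad (crop 180,225). The cap is at crop (265,310). I'll lower to 17 mm and push.

```bash
python3 -m handwheel '1 0 -10 0 0.6 0 -1;0 0 -7 0 0 0 -1;0 0 -5 0 0 0 -1;0 0 -1 0 0 0 -1;0 0 0 0 0 0 -1'
```

```text
clock: 6.43
eef_pos: [0.5639, -0.1055, 0.0162]
tool_rot: [[-0.022, -0.057, 0.998], [0.001, 0.998, 0.057], [-1.0, 0.002, -0.022]]
contact_force: [0.5, 0.5, -0.7]
opening: -0.0003
```

```bash
python3 -m handwheel '0 5 1 0 -1.2 0 -1;0 6 0 0 0 0 -1;0 6 0 0 0 0 -1;0 6 0 0 0 0 -1;-0.5 6 0 0 0 0 -1';python3 -m handwheel '-0.4 7 0 0 0 0 -1;-0.4 7 0 0 0 0 -1;-0.4 7 0 0 0 0 -1;-0.4 7 0 0 0 0 -1;-0.4 7 0 0 0 0 -1'
```

```text
clock: 6.85
eef_pos: [0.5642, -0.0757, 0.0185]
tool_rot: [[0.001, -0.055, 0.998], [0.0, 0.998, 0.055], [-1.0, 0.0, 0.001]]
contact_force: [0.1, 0.4, 1.0]
opening: 0.0005
clock: 7.27
eef_pos: [0.5622, -0.0365, 0.0189]
tool_rot: [[0.001, -0.056, 0.998], [0.0, 0.998, 0.056], [-1.0, -0.0, 0.001]]
contact_force: [-0.0, -0.3, 0.6]
opening: -0.0
```

```bash
python3 -m handwheel '-0.6 6 -0.5 0 0 0 -1;-0.4 5 -0.5 0 0 0 -1;-0.4 5 0 0 0 0 -1;-0.4 5 0 0 0 0 -1;-0.4 4 0 0 0 0 -1'
python3 - <<'E'
from h import *
d=get_image("scene");im=d["img"][:,:,::-1].copy();cv2.imwrite("pics/push1.png",cv2.resize(im[140:240,270:390],None,fx=5,fy=5,interpolation=cv2.INTER_CUBIC))
E
```

```text
clock: 7.68
eef_pos: [0.5606, -0.0085, 0.0186]
tool_rot: [[0.004, -0.057, 0.998], [-0.001, 0.998, 0.057], [-1.0, -0.001, 0.004]]
contact_force: [0.1, -0.6, 1.4]
opening: 0.0
```

View pics/push1.png

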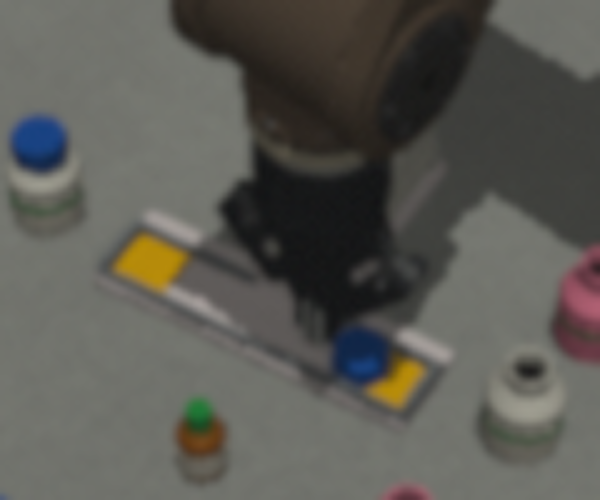

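The cap slides ahead of the fingers and is now at crop (362,352), partly on the left yellow pad. I'll keep going slowly until it touches the stop.

```bash
python3 -m handwheel '-0.3 3 0 0 0 0 -1;-0.2 3 -0.3 0 0 0 -1;-0.2 3 0 0 0 0 -1;-0.1 2 0 0 0 0 -1;0 0 0 0 0 0 -1'
python3 - <<'E'
from h import *
d=get_image("scene");im=d["img"][:,:,::-1].copy();cv2.imwrite("pics/push2.png",cv2.resize(im[180:240,310:390],None,fx=8,fy=8,interpolation=cv2.INTER_CUBIC))
t=get_image("top")
for n,q in(("s",d),("t",t)):
    im=q["img"][:,:,::-1].copy()
    m=cv2.inRange(cv2.cvtColor(im,cv2.COLOR_BGR2HSV),(100,100,25),(125,255,255))
    k,l,st,c=cv2.connectedComponentsWithStats(m)
    for i in range(1,k):
        if st[i,4]>15 and 290<c[i][0]<375 and 190<c[i][1]<240: print(n,c[i],st[i],ray(q,*c[i],.02))
    print(n,"bay top expected px",proj(q,[.5569,.0383,.026]))
print(sense()["contact_force"])
E
```

```text
clock: 8.15
eef_pos: [0.5598, 0.0039, 0.0184]
tool_rot: [[0.004, -0.057, 0.998], [-0.001, 0.998, 0.057], [-1.0, -0.001, 0.004]]
contact_force: [-0.3, -1.4, 2.1]
opening: -0.0003
s [345.21649485 212.25773196] [340 207  11  12  97] [0.56040452 0.03233326 0.02      ]
s bay top expected px [347.66426304 211.1430171 ]
t bay top expected px [300.49460063 210.37445189]
[ 0.49541829 -0.78932256  0.73431851]
```

View pics/push2.png

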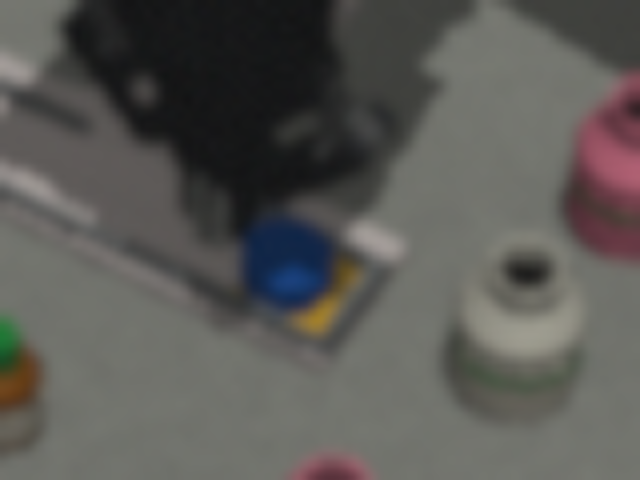

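About 5 to 6 mm are left: the yellow pad still shows beyond the cap at crop (325,310). Continuing in small steps.

```bash
python3 -m handwheel '-0.1 1.5 0 0 0 0 -1;-0.1 1.5 0 0 0 0 -1;0 1.2 0 0 0 0 -1;0 1 0 0 0 0 -1;0 0 0 0 0 0 -1'
```

```text
clock: 8.67
eef_pos: [0.5594, 0.009, 0.0182]
tool_rot: [[0.003, -0.057, 0.998], [-0.001, 0.998, 0.057], [-1.0, -0.001, 0.003]]
contact_force: [-0.2, -1.4, 2.1]
opening: -0.0002
```

```bash
python3 -m handwheel '0 1.2 0 0 0 0 -1;0 1.2 0 0 0 0 -1;0 1 0 0 0 0 -1;0 0 0 0 0 0 -1;0 0 0 0 0 0 -1'
python3 - <<'E'
from h import *
q=d=get_image("scene");im=d["img"][:,:,::-1].copy();cv2.imwrite("pics/push3.png",cv2.resize(im[180:240,310:390],None,fx=8,fy=8,interpolation=cv2.INTER_CUBIC))
m=cv2.inRange(cv2.cvtColor(im,cv2.COLOR_BGR2HSV),(100,100,25),(125,255,255))
k,l,st,c=cv2.connectedComponentsWithStats(m)
for i in range(1,k):
    if st[i,4]>15 and 290<c[i][0]<375 and 190<c[i][1]<240: print(c[i],st[i],ray(q,*c[i],.02))
E
```

```text
clock: 9.08
eef_pos: [0.5601, 0.0112, 0.0185]
tool_rot: [[0.005, -0.057, 0.998], [-0.002, 0.998, 0.057], [-1.0, -0.003, 0.005]]
contact_force: [1.0, -2.7, 1.4]
opening: -0.0001
[347.17 213.18] [343 208  10  12 100] [0.56001125 0.03882766 0.02      ]
```

View pics/push3.png

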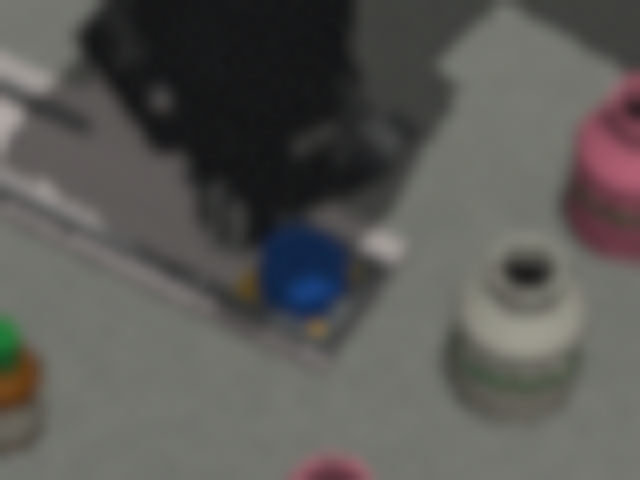

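```bash
python3 -m handwheel '0 1 0 0 0 0 -1;0 1 0 0 0 0 -1;0 1 0 0 0 0 -1;0 1 0 0 0 0 -1;0 1 0 0 0 0 -1'
```

```text
clock: 9.55
eef_pos: [0.5609, 0.0125, 0.0193]
tool_rot: [[0.007, -0.058, 0.998], [-0.006, 0.998, 0.058], [-1.0, -0.007, 0.006]]
contact_force: [-1.2, -13.5, 4.6]
opening: 0.0002
```

A 13 N reaction means the cap is against the stop. I'll back off along the track, rise, and go clear.

```bash
python3 -m handwheel '0 -3 0 0 0 0 -1;0.3 -6 0 0 0 0 -1;0.5 -8 0 0 0 0 -1;0.5 -6 2 0 0 0 -1;0 0 10 0 0 0 -1';python3 -m handwheel '0 0 20 0 0 0 -1;0 0 30 0 0 0 -1;0 0 35 0 0 0 -1;0 0 35 0 0 0 -1;0 0 25 0 0 0 -1'; python3 -m handwheel '0 0 20 0 0 0 -1;-25 0 10 0 0 0 -1;-30 0 0 0 0 0 -1;-25 0 0 0 0 0 -1;-10 0 0 0 0 0 -1'
python3 - <<'E'
from h import *
for n,b in(("scene",(140,240,270,390)),("top",(155,285,215,415))):
    q=get_image(n);im=q["img"][:,:,::-1].copy();cv2.imwrite(f"pics/end_{n}.png",cv2.resize(im[b[0]:b[1],b[2]:b[3]],None,fx=4,fy=4,interpolation=cv2.INTER_CUBIC))
    m=cv2.inRange(cv2.cvtColor(im,cv2.COLOR_BGR2HSV),(100,100,25),(125,255,255))
    k,l,st,c=cv2.connectedComponentsWithStats(m)
    for i in range(1,k):
        if st[i,4]>15 and 260<c[i][0]<405 and 160<c[i][1]<240: print(n,c[i],st[i],ray(q,*c[i],.022))
E
```

```text
clock: 9.97
eef_pos: [0.5608, -0.0117, 0.0299]
tool_rot: [[0.002, -0.058, 0.998], [-0.005, 0.998, 0.058], [-1.0, -0.005, 0.002]]
contact_force: [0.2, 0.2, -0.0]
opening: 0.0001
clock: 10.38
eef_pos: [0.5575, -0.0122, 0.1793]
tool_rot: [[-0.007, -0.055, 0.998], [-0.003, 0.998, 0.055], [-1.0, -0.003, -0.007]]
contact_force: [0.7, 0.3, -0.2]
opening: 0.0
clock: 10.8
eef_pos: [0.4669, -0.0122, 0.2212]
tool_rot: [[0.007, -0.055, 0.998], [-0.004, 0.998, 0.055], [-1.0, -0.005, 0.007]]
contact_force: [1.0, -0.5, -0.6]
opening: 0.0001
scene [277.3655914  167.97849462] [272 163  11  11  93] [ 0.53601148 -0.24067797  0.022     ]
scene [333.19402985 179.82089552] [328 176  11   9  67] [ 0.47771062 -0.06585358  0.022     ]
scene [347.46808511 213.31914894] [343 208  11  12  94] [0.56123142 0.0405697  0.022     ]
top [396.06382979 207.9787234 ] [390 202  13  13 141] [ 0.56868736 -0.21886674  0.022     ]
```

View pics/end_scene.png

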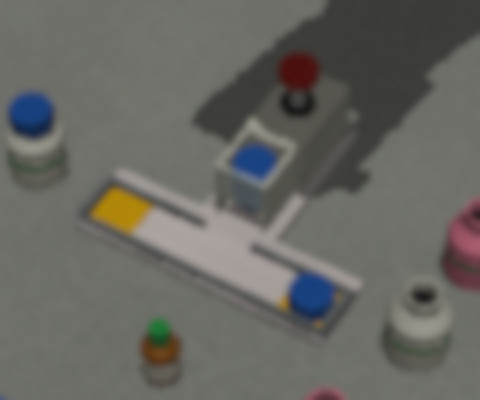

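View pics/end_top.png

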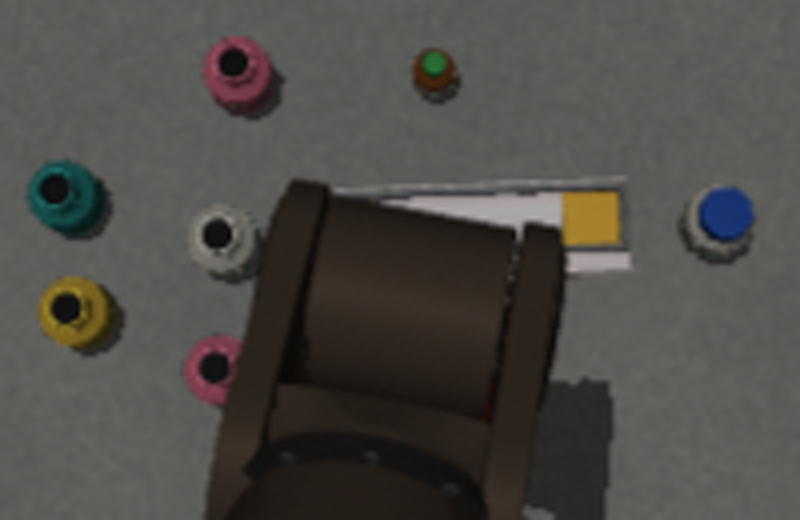

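The cap lies at the left end. The arm hides it in the top view, so I'll move aside to check the gap from above.

```bash
python3 -m handwheel '0 -35 8 0 0 0 -1;0 -38 8 0 0 0 -1;0 -38 8 0 0 0 -1;0 -38 5 0 0 0 -1;0 -20 0 0 0 0 -1'; python3 -m handwheel '0 -20 0 0 0 0 -1;0 -10 0 0 0 0 -1;0 0 0 0 0 0 -1;0 0 0 0 0 0 -1;0 0 0 0 0 0 -1'
python3 - <<'E'
from h import *
for n,b in(("scene",(195,230,320,370)),("top",(155,285,215,415))):
    q=get_image(n);im=q["img"][:,:,::-1].copy();f=4 if n=="top" else 14;cv2.imwrite(f"pics/fin_{n}.png",cv2.resize(im[b[0]:b[1],b[2]:b[3]],None,fx=f,fy=f,interpolation=cv2.INTER_CUBIC))
    if n=="top": cv2.imwrite("pics/fin_topz.png",cv2.resize(im[195:230,285:335],None,fx=14,fy=14,interpolation=cv2.INTER_CUBIC))
    m=cv2.inRange(cv2.cvtColor(im,cv2.COLOR_BGR2HSV),(100,100,25),(125,255,255))
    k,l,st,c=cv2.connectedComponentsWithStats(m)
    for i in range(1,k):
        if st[i,4]>15 and 260<c[i][0]<405 and 160<c[i][1]<240: print(n,c[i],st[i],ray(q,*c[i],.026))
E
```

```text
clock: 11.32
eef_pos: [0.473, -0.1854, 0.253]
tool_rot: [[0.011, -0.064, 0.998], [-0.005, 0.998, 0.064], [-1.0, -0.006, 0.011]]
contact_force: [0.5, 0.3, 0.0]
opening: -0.0001
clock: 11.73
eef_pos: [0.4765, -0.2223, 0.2524]
tool_rot: [[0.012, -0.058, 0.998], [-0.005, 0.998, 0.058], [-1.0, -0.005, 0.012]]
contact_force: [0.3, 0.3, -0.5]
opening: -0.0002
scene [277.41052632 167.87368421] [272 163  11  11  95] [ 0.53825545 -0.23813836  0.026     ]
scene [333.17910448 179.80597015] [328 176  11   9  67] [ 0.48061077 -0.0639608   0.026     ]
scene [347.46808511 213.31914894] [343 208  11  12  94] [0.56380107 0.04208206 0.026     ]
top [396.23809524 208.11564626] [390 202  14  13 147] [ 0.56779435 -0.21875064  0.026     ]
top [300.5483871  210.12096774] [295 204  12  13 124] [0.5575905  0.03817186 0.026     ]
top [333.04666667 231.46      ] [327 225  13  14 150] [ 0.50171266 -0.05017862  0.026     ]
```

View pics/fin_topz.png

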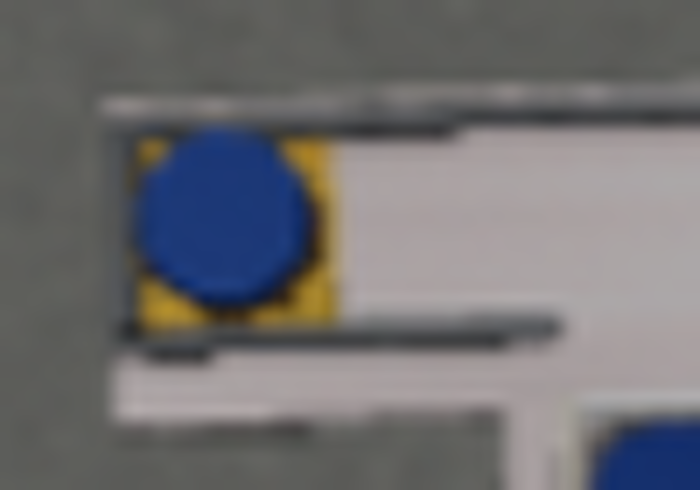

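View pics/fin_top.png

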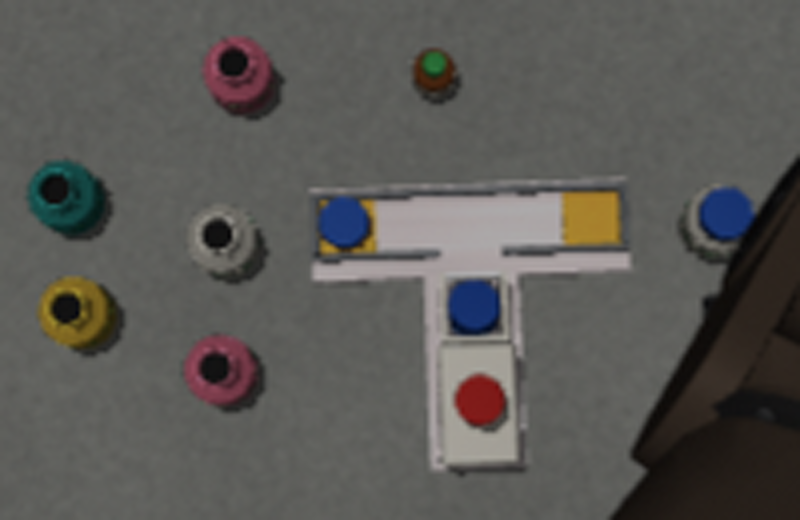

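View pics/fin_scene.png

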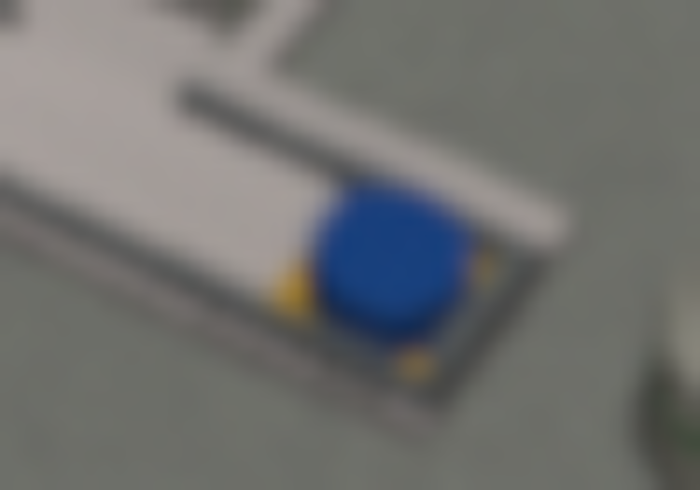

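From above, the cap at (300.5,210.1) touches the left stop. It measures (0.5576, 0.0382), against a computed bay at (0.5569, 0.0383). The plunger is up, the second cap is still in the magazine, and the bottles and vial haven't moved.

```bash
python3 -c "
from station import *
s=sense();print(s['clock'],abs(s['joint_velocities']).max() if hasattr(s['joint_velocities'],'max') else s['joint_velocities'])
print(close_job())"
```

```text
11.8333 0.34246036336674307
the job is handed in; nothing more can be done
None
```

I pressed the red plunger fully down once and let it spring back up, and one blue cap came out into the track. I then slid that cap with shut fingers, without gripping it, to the left (+y) end stop beside the white open bottle. The job was handed in at about 11.8 s of the 40 s.

- **Press:** the fingers bottomed out at 77.6 mm with about 39 N on the fingertips. The plunger was back up in every later picture in which it could be seen.
- **Cap at the stop:** the last push met about 13 N. The top view then put the cap at (0.5576, 0.0382), within 1 mm of the computed bay point and with no visible gap.
- **Scene-view check disagreed:** that camera's colour centroid gave a point about 7 mm off. I put this down to its mask including the cap's side, and trusted the top view.
- **Rest of the scene:** no second cap came out and the stack is still in the magazine. The open and capped bottles, the vial and the look-alikes had not moved in the last top view. The beaker, timer, tip box and pipette I did not re-check at the end, though the arm passed well above or away from them.
- **Finish:** the tool ended 0.25 m above the bench, touching nothing, with contact force within sensor noise.

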